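# Discharge at the earth pad, then log it

## Task

Before anyone handles the circuit board, do the static check: touch the bare copper earth pad lightly with the fingertips and stay on it for about a second, then press the green key fully down to log the check, let it come back up and withdraw. Do not bump the magnifier lamp or touch the boxes with the red and yellow keys, and leave every box and everything else standing where it is; nothing is to be gripped or lifted.

Things in the scene. Friction and masses are not known exactly. Their poses are not given: they have to be found in the camera images.
- earth_box: A light-grey plastic box 56 x 56 mm, 24 mm tall, standing loose on the worktop (about 0.6 kg); origin at the centre of its underside, z up. It carries the bare copper earth pad, a round cap of 30 mm diameter in the middle of its top.
- copper_pad_top (a point): Centre of the top face of the copper earth pad, 39 mm above the worktop when released; the cap is 30 mm in diameter and stands 15 mm proud of its grey box; z up.
- copper_pad (a joint): Travel of the sprung copper pad: 0 untouched, grows as it is pushed down, 0.008 m at its stop. The spring of about 350 N/m gives 0.4 N at first, about 3 N at the stop.
- green_box: A light-grey plastic box 56 x 56 mm, 24 mm tall, standing loose on the worktop (about 0.6 kg); origin at the centre of its underside, z up. It carries the green key, a round cap of 30 mm diameter in the middle of its top.
- green_key_top (a point): Centre of the top face of the green key, 39 mm above the worktop when released; the cap is 30 mm in diameter and stands 15 mm proud of its grey box; z up.
- green_key (a joint): Travel of the green key in its box: 0 released, grows as it is pressed down, 0.005 m fully down. A spring of about 700 N/m returns it (about 1.2 N to start it moving, 5 N fully down).
- red_box: A light-grey plastic box 56 x 56 mm, 24 mm tall, standing loose on the worktop (about 0.6 kg); origin at the centre of its underside, z up. It carries the red key, a round cap of 30 mm diameter in the middle of its top.
- red_key (a joint): Travel of the red key in its box: 0 released, grows as it is pressed down, 0.005 m fully down. A spring of about 700 N/m returns it (about 1.2 N to start it moving, 5 N fully down).
- yellow_box: A light-grey plastic box 56 x 56 mm, 24 mm tall, standing loose on the worktop (about 0.6 kg); origin at the centre of its underside, z up. It carries the yellow key, a round cap of 30 mm diameter in the middle of its top.
- yellow_key (a joint): Travel of the yellow key in its box: 0 released, grows as it is pressed down, 0.005 m fully down. A spring of about 700 N/m returns it (about 1.2 N to start it moving, 5 N fully down).
- board: Bare blue circuit board, 60 x 80 mm, parts up to 13 mm tall, lying loose among the boxes; origin under its centre.
- paste_jar: Small white open jar, 46 mm diameter, 29 mm tall, loose, behind the boxes; origin under its centre.
- cell: AA battery with green and yellow sleeve, 15 x 50 x 15 mm, lying loose to the left of the boxes; origin at its underside.
- wire_spool: Spool of white wire, 62 mm diameter, 51 mm tall, loose, behind the boxes; origin under its centre.
- pen: Black and white marker pen, 17 x 135 x 16 mm, lying loose well to the left of the boxes, beyond the lamp; origin at its underside.
- magnifier_lamp: Black magnifier lamp, fixed, always in the same place, between the left part of the worktop and the boxes; origin on the worktop, axes as the world's. Its foot and pole fill x -0.11 to +0.10, y -0.04 to +0.20 from the origin up to 0.32 m height; its round head fills x -0.06 to +0.11, y -0.21 to +0.02 at heights from 0.25 to 0.38 m. Nothing of it stands nearer the robot than 0.11 m before its origin, so the arm can pass in front of it.
Mind the look-alikes: they are no part of the job. Leave any brown look-alike of the paste_jar alone.

How it is judged:
By the outcome, as a careful person would: the job done as asked, in the order asked, and still so for the second after the job is handed in, with the robot touching nothing.
It also fails if it takes over 48 s, if anything falls off the work surface, if the arm or the gripper's body presses on something with over 40 N, if the wrist force passes 120 N, or if a joint passes its speed limit or range.

## Robot

A 6-joint arm with a two-finger parallel gripper is mounted at the origin on a cart in front of the work surface, level with it; the furniture and walls round the work are solid. World frame = base frame: x ahead of the robot, y to its left, z up, the work surface at z = 0. Lengths are in mm, angles in rad, forces in N, time in s.
With the tool pointing down it reaches from about 350 to 775 mm from the base axis. Payload 7.3 kg.
Tool frame: the origin (TCP) lies midway between the tips of the shut fingers; the grasp point (between the pads) lies 19 mm behind it (bot.tcp_to_grasp is the distance from the TCP to the grasp point, in mm); z points along the fingers, x is the direction in which the jaws open and shut, and the axes are right-handed (so a half turn about z gives the same grasp; the last joint's range is limited). The gripper opens to 92 mm and grips with 3 to 60 N. Pads are 19 mm wide; open, the fingers measure 130 mm over their backs; the gripper's body (75 mm by 190 mm) begins 47 mm behind the grasp point.
Start: joints at [1.02, 0.342, 1.524, -0, 1.275, -0.146], TCP at [206.751, 482.596, 226.741] pointing down, gripper open.
Joint ranges: [-2.53, 2.53], [-0.77, 2.02], [0.04, 2.7], [-1, 4.14], [0.28, 2.66], [-3.11, 3.11]. Speed limits (rad/s): [2.57, 2.57, 3.14, 3.14, 3.14, 3.14].

## Interface

Orientations are given as [roll, pitch, yaw] about the fixed x, y, z axes, in that order (R = Rz(yaw) Ry(pitch) Rx(roll)).
In Python, from plant import bot, imaging gives the robot as it stands.
- The arm moves only by the tool play_rows, never from a script. Its argument "moves" is a list of rows, each an object with "linear": the shift along the world's x, y, z in mm, a list of three; "turn": the turn about the world's z in rad; "fingers": the opening, from -1 (shut) to 1 (fully open). A call has 1 to 8 rows; each row is the pose to reach, as a shift and turn from the pose commanded when the call began; what a row does not reach only later rows make up. A row lasts 1/10 s, in which the tool goes at most 50 mm and 8.59 degrees, less where a joint would pass 70% of its speed; a pose out of reach is approached as far as the arm can. A call with a gripper value outside its range is refused whole. The fingers move at their own pace and stop on an object; the grip force is fixed at half the most. Time passes only in rows, so rows that repeat a pose let the fingers close. It gives the time, the measured TCP pose, the force and the opening at its end, in the units of the state.
- bot.get_obs(): the state, without advancing time (a new reading comes with each control period).
- imaging.capture(name): name is "scene" or "top"; returns a dict with "pixels" (420x560x3 uint8, red, green, blue), "range_z" (420x560 float32, mm along the optical axis (not along the pixel's ray), 0 where there is no reading), "mtx" (3x3 intrinsics, pixels), "origin" and "rotation" of the camera in the world. Camera axes: x right, y down, z forward; pixel columns grow to the right and rows downward; lengths in mm; the calibration is good to about 2 mm. A picture is of the moment at which its call begins.
- bot.close_job(): hands the job in, once; it reports no verdict.
The state is a dict: "time": time; "joint_positions": joint angles; "dq": joint speeds; "tau": joint torques, N m; "tool_pos": TCP position; "tcp_rot": TCP orientation; "contact_force": force on the tool from outside, world axes, zero at the start; "moment": the same for the moment, N m; "grip_width": finger opening in mm.
Only numpy, scipy, OpenCV 4.12 (cv2) and the standard library are available. Lean on these libraries where they do the work, as an engineer would, in place of code of your own. Each camera call takes 0.05 s, during which the arm holds its last target. There are 200 camera calls.

## Working session

There is one attempt and no reset: what is moved stays moved. The work goes in short steps, Python scripts to look and compute and a tool call to move; the robot and the scene stay as the last step left them, time stands still between calls to the robot, and variables do not carry over. Pictures are saved under pics/ and viewed, on a budget of 10 in all, crops included, one or two more only if the job needs it, and the job is handed in when it is done.

Besides the shell and the picture viewer there is one more tool, called after "Emit:" as name(argument=value, ...) on one line, values as JSON. play_rows: Moves the arm, as the interface text tells. Its arguments: {"type":"object","properties":{"moves":{"type":"array","items":{"type":"object","properties":{"linear":{"type":"array","items":{"type":"number"}},"turn":{"type":"number"},"fingers":{"type":"number"}}}}},"required":["moves"]}

```bash
mkdir -p pics; ls
cat > h.py <<'E'
from plant import bot, imaging
import numpy as np, cv2
def cap(n):
    c=imaging.capture(n); return c
def pt(c,u,v,z):
    K=np.array(c["mtx"]);R=np.array(c["rotation"]);o=np.array(c["origin"])
    d=R@np.linalg.inv(K)@np.array([u,v,1.]); return o+d*(z-o[2])/d[2]
E
python3 - <<'E'
from h import *
for n in("scene","top"):
    c=cap(n); cv2.imwrite(f"pics/{n}0.png",cv2.cvtColor(c["pixels"],cv2.COLOR_RGB2BGR)); np.save(n+"0.npy",c,allow_pickle=True)
    print(n,c["origin"],c["rotation"],c["mtx"])
print(bot.get_obs())
E
```

```text
pics
scene [-231.34977635 -478.12230885  970.69999124] [-2.32575913 -0.01405233 -1.00746258] [[503.88247766   0.         277.95684599]
 [  0.         503.88247766 202.39147852]
 [  0.           0.           1.        ]]
top [ 470.82500302   11.97073156 1557.1377069 ] [-3.05866300e+00 -2.14395768e-03 -1.58713269e+00] [[535.92226953   0.         275.37108679]
 [  0.         535.92226953 215.24806134]
 [  0.           0.           1.        ]]
{'time': 0.1, 'joint_positions': array([ 1.01998437e+00,  3.42638727e-01,  1.52487541e+00, -5.17638691e-06,
        1.27539685e+00, -1.45976599e-01]), 'dq': array([ 0.00054225, -0.00107029, -0.00227243,  0.0011014 , -0.00078188,
        0.00013557]), 'tau': array([ 1.02343649e-03, -4.32004845e+01, -2.44693708e+01,  7.17431470e-02,
        5.28009573e-02, -5.50246671e-05]), 'tool_pos': array([206.56964617, 482.28197282, 226.1379749 ]), 'tcp_rot': array([-3.14140579e+00,  1.30502557e-03,  1.16596260e+00]), 'contact_force': array([ 0.21926124, -0.4438185 , -0.13918684]), 'moment': array([-0.02800029,  0.00914293, -0.03414483]), 'grip_width': 91.83122913939177}
```

View pics/scene0.png

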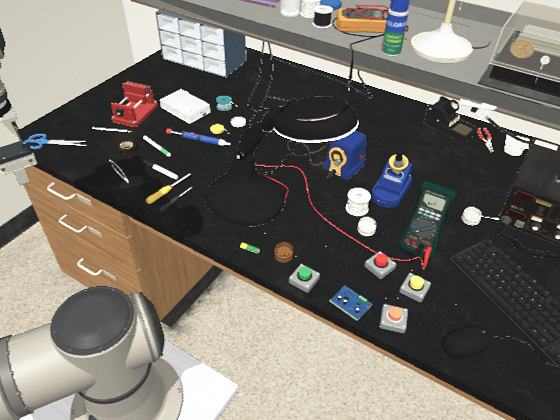

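View pics/top0.png

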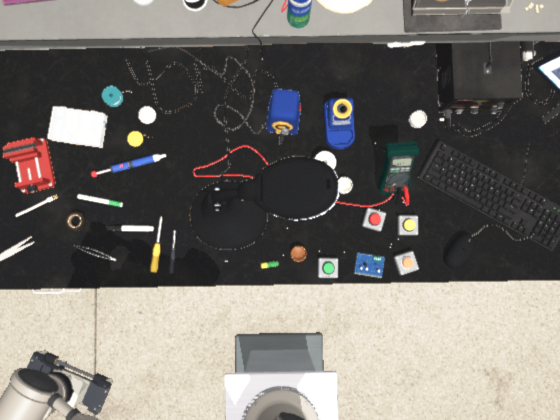

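The scene image shows green at (304,272), red at (380,260), yellow at (416,283) and copper/salmon at (395,314). In the top image they are green (328,268), red (374,220), yellow (408,225) and copper (405,262). The lamp head is at (300,188), and the arm is at the lower left.

```bash
cat >> h.py <<'E'
from scipy.spatial.transform import Rotation as Ro
def pt(c,u,v,z):
    R=Ro.from_euler('xyz',c["rotation"]).as_matrix();o=np.array(c["origin"])
    d=R@np.linalg.inv(c["mtx"])@np.array([u,v,1.]); return o+d*(z-o[2])/d[2]
E
python3 - <<'E'
from h import *
seeds={"scene":dict(green=(304,272),red=(380,260),yellow=(416,283),copper=(395,314)),"top":dict(green=(328,268),red=(374,220),yellow=(408,225),copper=(405,262))}
for n in seeds:
    c=np.load(n+"0.npy",allow_pickle=True).item()
    hsv=cv2.cvtColor(c["pixels"],cv2.COLOR_RGB2HSV)
    for k,(u,v) in seeds[n].items():
        m=(hsv[...,1]>90)&(hsv[...,2]>90); w=np.zeros_like(m); w[v-14:v+15,u-14:u+15]=1
        nl,lab,st,ce=cv2.connectedComponentsWithStats((m&w).astype(np.uint8))
        i=1+np.argmax(st[1:,4]); print(n,k,ce[i].round(1),st[i],c["pixels"][v,u],c["range_z"][v,u],pt(c,*ce[i],37).round(1))
    im=cv2.cvtColor(c["pixels"],cv2.COLOR_RGB2BGR)
    if n=="top": cv2.imwrite("pics/crop.png",cv2.resize(im[190:290,250:430],None,fx=4.4,fy=4.4,interpolation=2))
E
```

```text
scene green [304.2 273. ] [298 267  13  13 138] [100 216 125] 1187.9546 [ 443.4 -140.6   37. ]
scene red [382.1 259.6] [375 254  20  13 156] [254  92  87] 1214.3772 [ 581.7 -278.5   37. ]
scene yellow [416.4 282.2] [410 275  14  15 158] [255 255 156] 1164.7805 [ 561.6 -373.6   37. ]
scene copper [394.9 313. ] [389 306  13  15 152] [253 197 145] 1107.5956 [ 455.  -364.7   37. ]
top green [328.  267.4] [323 262  11  12  98] [123 241 157] 1512.7114 [ 447.  -139.5   37. ]
top red [374.5 218.6] [369 213  12  12 109] [255 106 101] 1527.1597 [ 583.  -275.4   37. ]
top yellow [408.7 224.5] [404 219  11  12  99] [255 255 161] 1523.0857 [ 564.6 -372.    37. ]
top copper [406.8 262.1] [403 258   9   9  65] [255 215 156] 1512.3892 [ 458.3 -362.8   37. ]
```

View pics/crop.png

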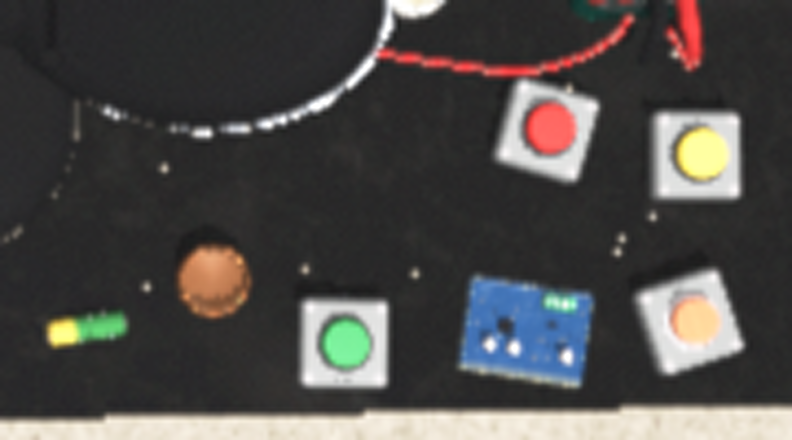

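The top crop shows four boxes. The only copper/salmon cap is at crop (694,320), clear of the red (550,128) and yellow (702,153) ones. The round brown object at (213,280) is the jar look-alike, which I'll leave alone. Targets are copper at about (457,-363) and green at about (446,-140). I'll pass in front of the lamp.

Emit:
play_rows(moves=[{"linear": [15, -40, 0], "turn": 0, "fingers": -1}, {"linear": [30, -80, 0], "turn": 0, "fingers": -1}, {"linear": [45, -120, 0], "turn": 0, "fingers": -1}, {"linear": [60, -160, 0], "turn": 0, "fingers": -1}, {"linear": [76, -200, 0], "turn": 0, "fingers": -1}, {"linear": [95, -240, 0], "turn": 0, "fingers": -1}, {"linear": [118, -276, 0], "turn": 0, "fingers": -1}, {"linear": [140, -312, 0], "turn": 0, "fingers": -1}])

```text
time: 0.9
tool_pos: [347.1, 169.0, 226.8]
tcp_rot: [3.141, -0.0, 1.166]
contact_force: [0.4, 0.6, 0.4]
grip_width: 32.3
```

Emit:
play_rows(moves=[{"linear": [12, -40, 0], "turn": 0, "fingers": -1}, {"linear": [24, -80, 0], "turn": 0, "fingers": -1}, {"linear": [33, -120, 0], "turn": 0, "fingers": -1}, {"linear": [38, -160, 0], "turn": 0, "fingers": -1}, {"linear": [43, -200, 0], "turn": 0, "fingers": -1}, {"linear": [50, -242, 0], "turn": 0, "fingers": -1}, {"linear": [57, -284, 0], "turn": 0, "fingers": -1}, {"linear": [65, -326, 0], "turn": 0, "fingers": -1}])

```text
time: 1.7
tool_pos: [411.5, -157.1, 226.6]
tcp_rot: [-3.141, -0.0, 1.166]
contact_force: [0.4, 0.4, 0.1]
grip_width: 0.5
```

Emit:
play_rows(moves=[{"linear": [9, -41, 0], "turn": 0, "fingers": -1}, {"linear": [18, -82, 0], "turn": 0, "fingers": -1}, {"linear": [27, -123, 0], "turn": 0, "fingers": -1}, {"linear": [36, -164, 0], "turn": 0, "fingers": -1}, {"linear": [45, -207, 0], "turn": 0, "fingers": -1}, {"linear": [45, -207, -40], "turn": 0, "fingers": -1}, {"linear": [45, -207, -80], "turn": 0, "fingers": -1}, {"linear": [45, -207, -120], "turn": 0, "fingers": -1}])

```text
time: 2.5
tool_pos: [456.4, -362.6, 104.9]
tcp_rot: [-3.141, -0.0, 1.165]
contact_force: [-0.6, -0.0, -0.7]
grip_width: 0.1
```

Emit:
play_rows(moves=[{"linear": [0, 0, -25], "turn": 0, "fingers": -1}, {"linear": [0, 0, -42], "turn": 0, "fingers": -1}, {"linear": [0, 0, -42], "turn": 0, "fingers": -1}, {"linear": [0, 0, -42], "turn": 0, "fingers": -1}])

```text
time: 2.9
tool_pos: [456.8, -362.4, 64.8]
tcp_rot: [-3.141, -0.0, 1.166]
contact_force: [-0.1, -0.3, 0.1]
grip_width: 0.6
```

Run:
```python
from h import *
o=bot.get_obs(); print(o["tool_pos"],o["contact_force"])
a=cap("scene")["pixels"];b=cap("top")["pixels"]
f=lambda i,u,v:cv2.resize(cv2.cvtColor(i,cv2.COLOR_RGB2BGR)[v-50:v+50,u-33:u+33],(396,600),interpolation=2)
cv2.imwrite("pics/near.png",np.hstack([f(a,395,300),f(b,405,255)]))
```

```text
[ 456.78404221 -362.42874107   64.84747332] [-0.09252471 -0.26422451  0.09279869]
```

View pics/near.png

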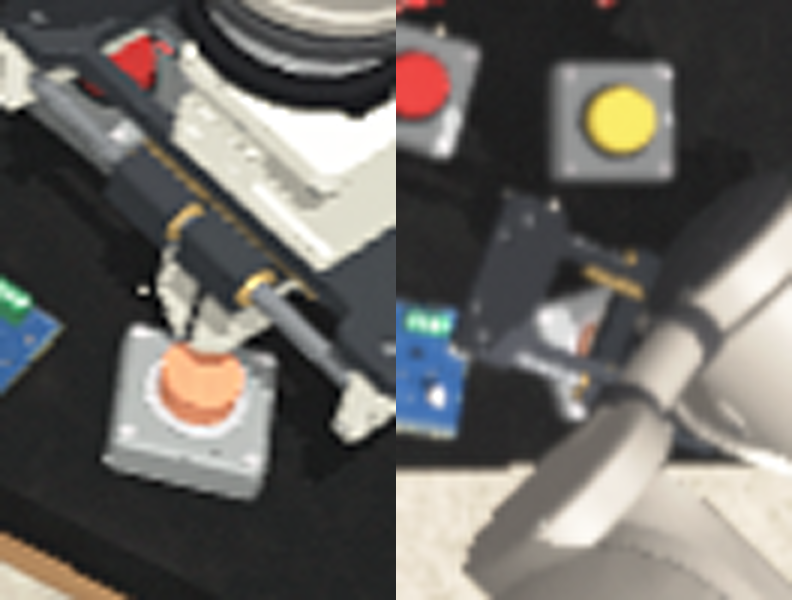

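The left panel (scene) shows the shut tips at about (205,350), over the copper cap at (203,375). The right panel (top) shows the gripper well clear of yellow and red. I'll check the centring numerically.

Run:
```python
from h import *
c=np.load("scene0.npy",allow_pickle=True).item()
R=Ro.from_euler('xyz',c["rotation"]).as_matrix()
def pr(p):
    q=c["mtx"]@(R.T@(np.array(p)-c["origin"]));q=q[:2]/q[2];return q.round(1),((q-[362,250])*6).round()
print(pr([457,-362.5,65]),pr([457,-363,39]),pr([457,-363,31]))
# crop px of tip lower edge ~ (205,352)
print(pt(c,362+205/6,250+352/6,65), pt(c,362+203/6,250+372/6,39))
```

```text
(array([396.6, 304.5]), array([207., 327.])) (array([394.7, 311.5]), array([196., 369.])) (array([394.1, 313.6]), array([193., 382.]))
[ 446.30497151 -365.98806914   65.        ] [ 457.15321113 -365.55902275   39.        ]
```

Centring is good, since the visible edge is the tip's near side. Next I'll touch the pad lightly and hold.

Emit:
play_rows(moves=[{"linear": [0, 0, -12], "turn": 0, "fingers": -1}, {"linear": [0, 0, -20], "turn": 0, "fingers": -1}, {"linear": [0, 0, -23], "turn": 0, "fingers": -1}, {"linear": [0, 0, -25], "turn": 0, "fingers": -1}, {"linear": [0, 0, -26], "turn": 0, "fingers": -1}, {"linear": [0, 0, -27], "turn": 0, "fingers": -1}, {"linear": [0, 0, -28], "turn": 0, "fingers": -1}, {"linear": [0, 0, -28], "turn": 0, "fingers": -1}])

```text
time: 3.8
tool_pos: [456.8, -362.5, 36.8]
tcp_rot: [3.141, -0.0, 1.166]
contact_force: [-0.9, 0.2, 1.0]
grip_width: 0.7
```

Emit:
play_rows(moves=[{"linear": [0, 0, -1], "turn": 0, "fingers": -1}, {"linear": [0, 0, -1], "turn": 0, "fingers": -1}, {"linear": [0, 0, -1], "turn": 0, "fingers": -1}, {"linear": [0, 0, -1], "turn": 0, "fingers": -1}, {"linear": [0, 0, -1], "turn": 0, "fingers": -1}, {"linear": [0, 0, -1], "turn": 0, "fingers": -1}])

```text
time: 4.4
tool_pos: [456.8, -362.5, 35.8]
tcp_rot: [3.141, 0.0, 1.166]
contact_force: [0.4, 0.1, 1.8]
grip_width: 0.6
```

Run:
```python
from h import *
for n in range(2):
    a=cap("scene"); o=bot.get_obs(); print(o["time"],o["tool_pos"].round(2),o["contact_force"].round(2))
b=a["pixels"][262:342,355:435]
cv2.imwrite("pics/touch.png",cv2.resize(cv2.cvtColor(b,cv2.COLOR_RGB2BGR),(560,560),interpolation=2))
```

```text
4.45 [ 456.83 -362.46   35.79] [-0.1  -0.45  1.62]
4.5 [ 456.83 -362.48   35.81] [ 0.78 -0.25  2.17]
```

View pics/touch.png

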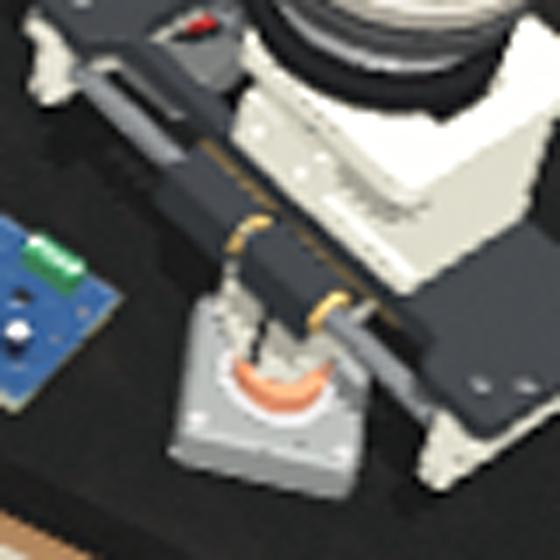

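The tips rest on the copper pad at (285,375), about 3 mm down at about 1.7 N. They have been on it for about a second. Next I'll lift off and go over to green.

Emit:
play_rows(moves=[{"linear": [0, 0, 0], "turn": 0, "fingers": -1}, {"linear": [0, 0, 4], "turn": 0, "fingers": -1}, {"linear": [0, 0, 20], "turn": 0, "fingers": -1}, {"linear": [0, 0, 60], "turn": 0, "fingers": -1}, {"linear": [-2, 40, 60], "turn": 0, "fingers": -1}, {"linear": [-4, 80, 60], "turn": 0, "fingers": -1}, {"linear": [-6, 120, 60], "turn": 0, "fingers": -1}, {"linear": [-8, 160, 60], "turn": 0, "fingers": -1}])

```text
time: 5.3
tool_pos: [448.3, -201.0, 96.0]
tcp_rot: [3.141, -0.0, 1.165]
contact_force: [-0.2, 0.7, -0.4]
grip_width: 0.7
```

Emit:
play_rows(moves=[{"linear": [-2, 40, 0], "turn": 0, "fingers": -1}, {"linear": [-3, 62, 0], "turn": 0, "fingers": -1}, {"linear": [-3, 62, -20], "turn": 0, "fingers": -1}, {"linear": [-3, 62, -35], "turn": 0, "fingers": -1}, {"linear": [-3, 62, -35], "turn": 0, "fingers": -1}, {"linear": [-3, 62, -35], "turn": 0, "fingers": -1}])

```text
time: 5.9
tool_pos: [445.8, -140.5, 61.0]
tcp_rot: [-3.141, -0.0, 1.166]
contact_force: [-0.3, -0.2, -0.6]
grip_width: 0.2
```

Run:
```python
from h import *
a=cap("scene"); o=bot.get_obs(); print(o["time"],o["tool_pos"].round(2),o["contact_force"].round(2))
b=a["pixels"][220:340,264:424]
cv2.imwrite("pics/green.png",cv2.resize(cv2.cvtColor(b,cv2.COLOR_RGB2BGR),(800,600),interpolation=2))
```

```text
5.95 [ 446.06 -140.69   61.29] [-0.56 -0.3  -0.29]
```

View pics/green.png

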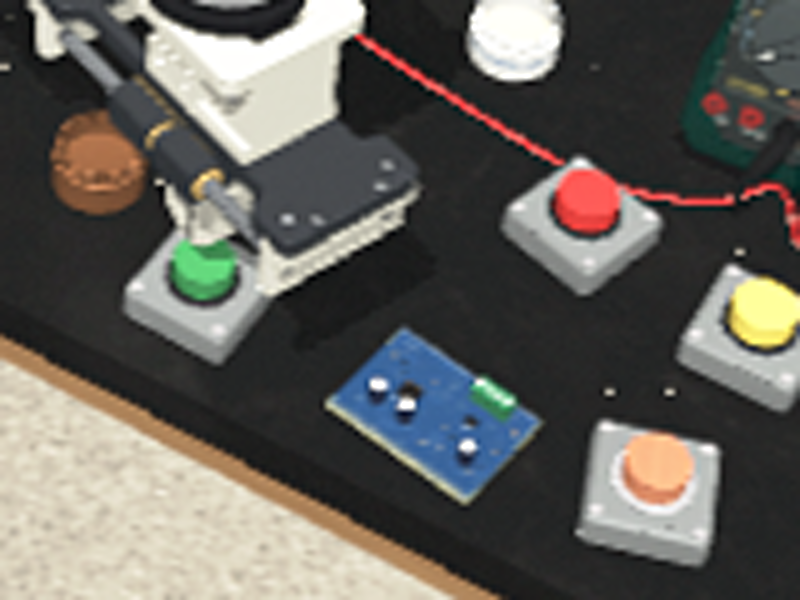

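The tips are at (205,230), over the green key at (204,265). The copper pad is back up and nothing has moved. Pressing now.

Emit:
play_rows(moves=[{"linear": [0, 0, -12], "turn": 0, "fingers": -1}, {"linear": [0, 0, -18], "turn": 0, "fingers": -1}, {"linear": [0, 0, -22], "turn": 0, "fingers": -1}, {"linear": [0, 0, -24], "turn": 0, "fingers": -1}, {"linear": [0, 0, -26], "turn": 0, "fingers": -1}, {"linear": [0, 0, -27], "turn": 0, "fingers": -1}, {"linear": [0, 0, -27], "turn": 0, "fingers": -1}])

```text
time: 6.65
tool_pos: [445.8, -140.6, 34.2]
tcp_rot: [3.141, 0.0, 1.166]
contact_force: [-1.6, -0.2, 4.0]
grip_width: 0.3
```

Emit:
play_rows(moves=[{"linear": [0, 0, -0.5], "turn": 0, "fingers": -1}, {"linear": [0, 0, -0.5], "turn": 0, "fingers": -1}, {"linear": [0, 0, -0.5], "turn": 0, "fingers": -1}])

```text
time: 6.95
tool_pos: [445.9, -140.6, 34.1]
tcp_rot: [3.141, 0.0, 1.166]
contact_force: [-3.5, 0.3, 10.3]
grip_width: 0.4
```

The force rose to 10 N with travel stopped at z=34.1, so the key is fully down. Releasing and withdrawing.

Emit:
play_rows(moves=[{"linear": [0, 0, 0], "turn": 0, "fingers": -1}, {"linear": [0, 0, 3], "turn": 0, "fingers": -1}, {"linear": [0, 0, 8], "turn": 0, "fingers": -1}, {"linear": [0, 0, 30], "turn": 0, "fingers": -1}, {"linear": [0, 0, 70], "turn": 0, "fingers": -1}, {"linear": [-20, -30, 90], "turn": 0, "fingers": -1}, {"linear": [-40, -60, 110], "turn": 0, "fingers": -1}, {"linear": [-60, -90, 130], "turn": 0, "fingers": -1}])

```text
time: 7.75
tool_pos: [385.1, -230.9, 164.3]
tcp_rot: [3.141, -0.0, 1.167]
contact_force: [0.8, -0.5, 0.1]
grip_width: 0.5
```

Emit:
play_rows(moves=[{"linear": [0, 0, 0], "turn": 0, "fingers": -1}, {"linear": [0, 0, 0], "turn": 0, "fingers": -1}, {"linear": [0, 0, 0], "turn": 0, "fingers": -1}, {"linear": [0, 0, 0], "turn": 0, "fingers": -1}])

```text
time: 8.15
tool_pos: [385.9, -229.3, 162.5]
tcp_rot: [-3.14, -0.001, 1.167]
contact_force: [-0.1, -0.3, -0.3]
grip_width: 0.4
```

Run:
```python
from h import *
a=cap("scene"); o=bot.get_obs(); print(o["time"],o["tool_pos"].round(2),o["contact_force"].round(2),o["dq"].round(3))
cv2.imwrite("pics/end.png",cv2.resize(cv2.cvtColor(a["pixels"][200:350,230:430],cv2.COLOR_RGB2BGR),(800,600),interpolation=2))
c=np.load("scene0.npy",allow_pickle=True).item()
for n,(u,v) in dict(green=(304,273),red=(380,260),yellow=(416,282),copper=(395,313)).items():
    r=[]
    for q in(c,a):
        h=cv2.cvtColor(q["pixels"],cv2.COLOR_RGB2HSV)[v-12:v+13,u-12:u+13]
        m=((h[...,1]>90)&(h[...,2]>90)).astype(np.uint8); k=cv2.connectedComponentsWithStats(m); i=1+np.argmax(k[2][1:,4]); r.append((k[3][i].round(1),k[2][i,4]))
    print(n,r)
```

```text
8.2 [ 385.91 -229.33  162.58] [ 0.29 -0.6  -0.15] [-0.002 -0.001 -0.004 -0.002  0.    -0.003]
green [(array([12.2, 12. ]), np.int32(138)), (array([12.2, 12. ]), np.int32(138))]
red [(array([13.8, 11.6]), np.int32(152)), (array([16.6, 11.4]), np.int32(86))]
yellow [(array([12.4, 12.2]), np.int32(158)), (array([12.4, 12.2]), np.int32(159))]
copper [(array([11.9, 12. ]), np.int32(152)), (array([11.9, 12. ]), np.int32(152))]
```

View pics/end.png

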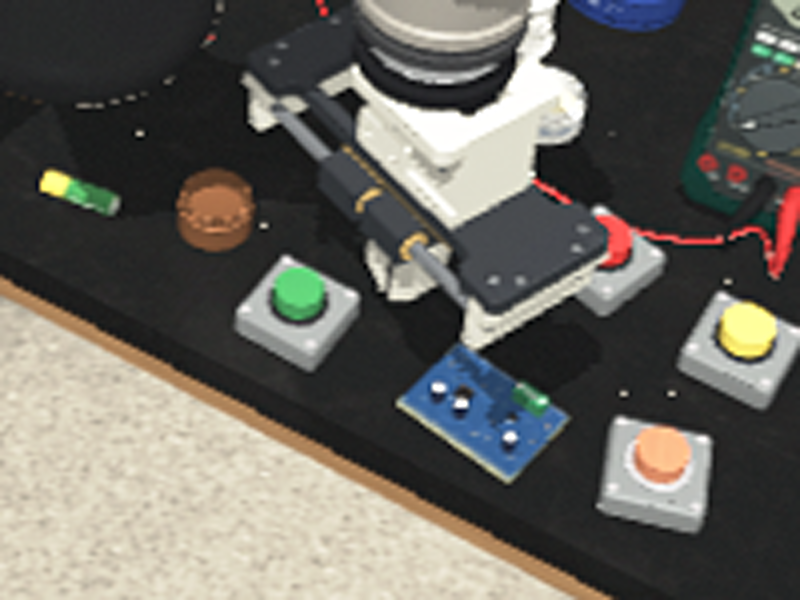

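The gripper hangs free. Green (298,293) and copper (663,455) are both released, and the green, yellow and copper caps are exactly where they were. Red at (620,240) is only partly hidden by the gripper.

```bash
python3 -c "
from plant import bot
print(bot.close_job())"
```

```text
the job is handed in; nothing more can be done
None
```

The static check is done and the job is handed in, at about 8.2 s of the 48 s allowed.

- **Earth pad:** I touched the copper pad with the shut fingertips at about 1.7 N, roughly 3 mm down and well short of its stop, for about a second.
- **Green key:** I then pressed it down. Travel stopped at z = 34.1 mm with the force rising to 10 N, so I took it as fully down. I let it come back up and withdrew.
- **Last checks:** The green, copper and yellow caps are at the same pixels as before the start. The arm is still and the force reading is zero within noise.
- **Not fully checked:** In the last picture the red key was partly hidden by the gripper, so its cap could not be compared. What shows of its box looks undisturbed. I took no final top-view picture. The lamp, jar and spool rest on the planned clearances and on the force readings, which showed no unexpected contact.

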